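Stack a gear set on the run-in post

TASK

Load the upright post of the run-in fixture for a two-planet gearbox: thread the brass sun gear on first until it sits fully home on the post's shoulder, then exactly two of the three grey nylon planet gears flat on top of it, one at a time. Lower each gear all the way down the post rather than letting it drop, and leave the spare planet gear and the other things lying on the counter where they are.

Things in the scene. Friction and masses are not known exactly. Their poses are not given: they have to be found in the camera images.
- fixture: Run-in fixture, fixed to the counter: square aluminium plate 100 x 100 x 12 mm, on it a dark steel pedestal 26 mm in diameter whose flat top (the shoulder) is 30 mm above the counter, and from its middle a bright steel post 14 mm in diameter with a tapered nose. Origin at the centre of the plate's underside, z up along the post.
- seat (a point): Centre of the shoulder on which the sun gear sits, on the post's axis, 30 mm above the counter; z up along the post.
- post_tip (a point): Tip of the post, 58 mm above the shoulder (88 mm above the counter). The post has its full 14 mm diameter up to 49 mm above the shoulder, then tapers to 6 mm at the tip.
- sun: Brass sun gear lying flat: outer diameter 36 mm over the teeth, 20 mm thick, plain 17 mm bore. Both faces are the same. Origin at the centre of its underside, z along the bore.
- planet1: Grey nylon spur gear lying flat (one of three identical ones): outer diameter 44 mm over the teeth, 14 mm thick, plain 17 mm bore. Both faces are the same. Origin at the centre of its underside, z along the bore.
- planet2: Grey nylon spur gear lying flat (one of three identical ones): outer diameter 44 mm over the teeth, 14 mm thick, plain 17 mm bore. Both faces are the same. Origin at the centre of its underside, z along the bore.
- planet3: Grey nylon spur gear lying flat (one of three identical ones): outer diameter 44 mm over the teeth, 14 mm thick, plain 17 mm bore. Both faces are the same. Origin at the centre of its underside, z along the bore.
- ring_gear: Bystander: dull zinc-finished steel ring gear with inner teeth, 150 mm outer diameter, 116 mm inside, 18 mm high, lying flat near the rear. Origin at the centre of its underside.
- bearing: Bystander: small ball bearing with a smooth steel outside (no teeth), 32 mm diameter, 12 mm bore, 10 mm high, lying flat near the robot. Origin at the centre of its underside.
- gauge_block: Bystander: dark steel gauge block 45 x 25 x 20 mm near the robot. Origin at the centre of its underside.
- jar: Bystander: closed white grease jar, 56 mm diameter, 55 mm high, standing near the rear. Origin at the centre of its underside.
- wrench: Bystander: steel wrench 160 mm long, lying flat near the rear. Origin on its underside.
Mind the look-alikes: they are no part of the job. Of the things shaped like the sun, the brass one is meant.

How it is judged:
By the outcome, as a careful person would: the job done as asked, in the order asked, and still so for the second after the job is handed in, with the robot touching nothing.
It also fails if it takes over 72 s, if anything falls off the work surface, if the arm or the gripper's body presses on something with over 40 N, if the wrist force passes 120 N, or if a joint passes its speed limit or range.

ROBOT

A 7-joint arm with a two-finger parallel gripper is mounted at the origin on the work surface. World frame = base frame: x ahead of the robot, y to its left, z up, the work surface at z = 0. Lengths are in mm, angles in rad, forces in N, time in s.
With the tool pointing down it reaches from about 425 to 875 mm from the base axis. Payload 8.4 kg.
Tool frame: the origin (TCP) lies midway between the tips of the shut fingers; the grasp point (between the pads) lies 19 mm behind it; z points along the fingers, y is the line along which they close (so a half turn about z gives the same grasp; the last joint's range is limited). The gripper opens to 87 mm and grips with 3 to 60 N. Pads are 19 mm wide; open, the fingers measure 117 mm over their backs; the gripper's body (75 mm by 190 mm) begins 51 mm behind the grasp point.
Start: joints at [-1.332, 0.333, 0.04, 1.465, -0.013, 1.343, -0.059], TCP at [215.418, 613.236, 222.546] pointing down, gripper open.
Joint ranges: [-2.58, 2.58], [-0.38, 2.09], [-1.3, 1.39], [0.25, 2.4], [-1.5, 4.64], [0.08, 2.09], [-2.65, 2.65]. Speed limits (rad/s): [2.22, 2.22, 2.79, 2.79, 3.14, 3.14, 3.14].

INTERFACE

Orientations are given as a 3x3 rotation matrix whose columns are the frame's x, y, z axes.
In Python, from cell import ctrl gives the robot as it stands.
- The arm moves only by the tool step_arm, never from a script. Its argument "steps" is a list of rows, each an object with "linear": the shift along the tool's x, y, z in mm, a list of three; "twist": the turn about the tool's z in rad. In form: [{"linear": [tx, ty, tz], "twist": twist}, ...]. A call has 1 to 12 rows; each row shifts and turns the commanded pose from where the row before left it, along the tool's axes as they then stand; what a row does not reach is not made up. A row lasts 1/8 s, in which the tool goes at most 62.5 mm and 10.7 degrees, less where a joint would pass 70% of its speed; a pose out of reach is approached as far as the arm can. A call is refused whole if a number of a shift passes 62.5 or a number of a turn 0.188, either way. A call with a gripper value outside its range is refused whole. "jaw" is the opening, from -1 (shut) to 1 (fully open), set as the call begins (left out, the last holds). The fingers move at their own pace and stop on an object; "newtons" is the grip in N (left out, the last holds). Time passes only in rows, so rows that do not move let the fingers close. It gives the time, the measured TCP pose, the force, the opening and the grip force at its end, in the units of the state.
- ctrl.state(): the state, without advancing time (a new reading comes with each control period).
- ctrl.grab_frame(name): name is "scene" or "top" or "wrist"; returns the picture (384x512x3 uint8, red, green, blue); there is no depth.
- ctrl.calibration(name): a dict with "camera_matrix" (3x3 intrinsics, pixels), "position" and "orientation" of the camera in the world; the wrist camera has in their place "tool_from_camera" (4x4, takes a point from camera to tool coordinates, whose origin is the TCP and whose axes are the flange's). Camera axes: x right, y down, z forward; pixel columns grow to the right and rows downward; lengths in mm; the calibration is good to about 2 mm. A picture is of the moment at which its call begins: read the wrist's pose just before it. calibration takes no time and is no camera call.
- ctrl.sign_off(): hands the job in; it is judged then, once.
The state is a dict: "time_s": time; "qpos": joint angles; "dq": joint speeds; "joint_efforts": joint torques, N m; "tcp_pos": TCP position; "tool_rot": TCP orientation; "ft_force": force on the tool from outside, world axes, zero at the start; "wrist_torque": the same for the moment, N m; "opening": opening from 0.0 (shut) to 1.0 (fully open); "gripper_force": force on a finger pad.
Only numpy, scipy, OpenCV 4.12 (cv2) and the standard library are available. Lean on these libraries where they do the work, as an engineer would, in place of code of your own. Each camera call takes 0.05 s, during which the arm holds its last target. There are 200 camera calls.

## Working session

There is one attempt and no reset: what is moved stays moved. The work goes in short steps, Python scripts to look and compute and a tool call to move; the robot and the scene stay as the last step left them, time stands still between calls to the robot, and variables do not carry over. Pictures are saved under pics/ and viewed, at most 10 in all, crops included, and the job is handed in when it is done.

Besides the shell and the picture viewer there is one more tool, called as a command line: name --argument value ..., lists and objects as JSON in quotes. step_arm: Moves the arm, as the interface text tells. Its arguments: {"type":"object","properties":{"steps":{"type":"array"},"jaw":{"type":"number"},"newtons":{"type":"number"}},"required":["steps"]}

```bash
mkdir -p pics; python3 - <<'E'
from cell import ctrl
import cv2,numpy as np
s=ctrl.state();print(s)
for n in("scene","top"):
    cv2.imwrite(f"pics/{n}0.png",ctrl.grab_frame(n)[:,:,::-1])
for n in("scene","top","wrist"):print(ctrl.calibration(n))
E
```

```text
{'time_s': 0.0, 'qpos': array([-1.33215962,  0.33386245,  0.03987392,  1.46629904, -0.01335285,
        1.34326661, -0.05850559]), 'dq': array([ 1.18292662e-03,  5.03787417e-04,  6.03997231e-04, -1.48655398e-05,
       -9.46284657e-05, -9.08371232e-04,  2.54592714e-04]), 'joint_efforts': array([ 1.68847778e-04, -6.56364083e+01,  1.33542672e+00, -4.03811896e+01,
       -5.97259705e-02,  4.48172679e-02,  2.06933269e-04]), 'tcp_pos': array([215.32922784, 612.79967506, 221.67701081]), 'tool_rot': array([[-9.43469734e-01,  3.31458473e-01, -3.75589001e-04],
       [ 3.31458651e-01,  9.43468514e-01, -1.52498376e-03],
       [-1.51112391e-04, -1.56326825e-03, -9.99998767e-01]]), 'ft_force': array([-0.0774024 , -0.41044206,  0.0102172 ]), 'wrist_torque': array([-0.02409071,  0.07137212, -0.04930384]), 'gripper_force': 0.0, 'opening': 0.9970172962327989}
{'camera_matrix': array([[442.1887896 ,   0.        , 252.75685032],
       [  0.        , 442.1887896 , 197.07116904],
       [  0.        ,   0.        ,   1.        ]]), 'position': array([1019.4875056 ,  385.56355634,  822.05894927]), 'ori
[... 424 characters left out ...]
1]), 'orientation': array([[-0.00798847, -0.99814791,  0.06030706],
       [-0.99985488,  0.00706553, -0.01550181],
       [ 0.015047  , -0.06042215, -0.99805949]])}
{'camera_matrix': array([[264.84823346,   0.        , 252.65868672],
       [  0.        , 264.84823346, 192.54101053],
       [  0.        ,   0.        ,   1.        ]]), 'tool_from_camera': array([[-2.01288575e-04, -9.69280917e-01, -2.45956223e-01,
         6.74791273e+01],
       [ 9.99999882e-01, -8.64502948e-05, -4.77702611e-04,
         7.47223600e-01],
       [ 4.41765037e-04, -2.45956290e-01,  9.69280820e-01,
        -1.61916316e+02],
       [ 0.00000000e+00,  0.00000000e+00,  0.00000000e+00,
         1.00000000e+00]])}
```

View pics/top0.png

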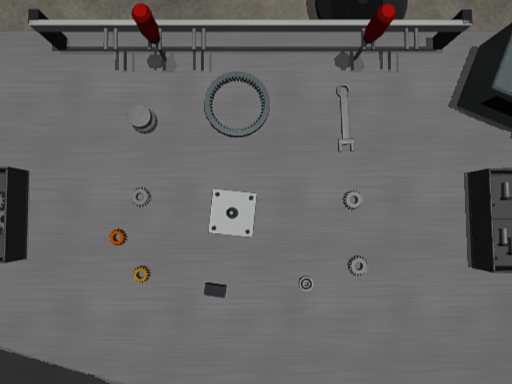

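View pics/scene0.png

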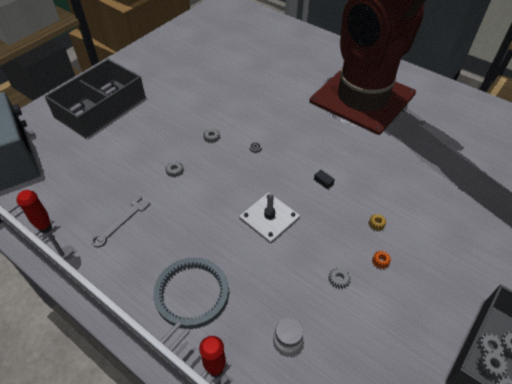

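The top view shows the fixture at (232,213), brass sun at (141,274), a copper look-alike at (118,237), and planets at (141,197), (353,200) and (358,266). The smooth bearing is at (306,284). The scene view agrees.

```bash
cat > h.py <<'E'
import cv2,numpy as np
from cell import ctrl
def cam(n,s=None):
    c=ctrl.calibration(n);K=c["camera_matrix"]
    if n!="wrist":return K,c["orientation"],c["position"]
    T=c["tool_from_camera"];R=s["tool_rot"]
    return K,R@T[:3,:3],R@T[:3,3]+s["tcp_pos"]
def ray(px,z,C):
    K,R,p=C;d=R@np.linalg.solve(K,[px[0],px[1],1.]);return p+d*(z-p[2])/d[2]
def proj(P,C):
    K,R,p=C;q=K@(R.T@(np.asarray(P,float)-p));return q[:2]/q[2]
def blob(im,px,r,z,C,thr=25):
    """fit of the outline of the thing near px that differs from the background; returns centre on plane z, diameters"""
    x,y=map(int,px);w=im[max(y-r,0):y+r,max(x-r,0):x+r].astype(float)
    o=np.array([max(x-r,0),max(y-r,0)])
    bg=np.median(w.reshape(-1,3),0);m=(np.abs(w-bg).max(2)>thr).astype(np.uint8)
    m=cv2.morphologyEx(m,cv2.MORPH_CLOSE,np.ones((3,3),np.uint8))
    cs,_=cv2.findContours(m,cv2.RETR_EXTERNAL,cv2.CHAIN_APPROX_NONE)
    c=max(cs,key=cv2.contourArea)[:,0]+o
    W=np.array([ray(p,z,C)[:2] for p in c],np.float32)
    return cv2.minEnclosingCircle(W),cv2.fitEllipse(W)
E
python3 - <<'E'
from h import *
im={n:cv2.imread(f"pics/{n}0.png") for n in("top","scene")}
T={"sun":((141,274),(378,222),20),"copper":((118,237),(382,259),20),"pA":((141,197),(339,277),14),"pB":((353,200),(174,168),14),"pC":((358,266),(212,134),14),"bearing":((306,284),(255,147),10)}
for k,(a,b,h) in T.items():
    for n,p in(("top",a),("scene",b)):
        e=blob(im[n],p,17,h,cam(n));print(k,n,np.round(ray(p,h,cam(n))[:2]),np.round(e[0][0]),round(2*e[0][1]),np.round(e[1][0]),np.round(e[1][1]))
    c=ray(a,h,cam("top"));
print("post",ray((232,213),88,cam("top")),ray((269.5,195),88,cam("scene")),"plate",ray((233,213),12,cam("top")))
big=[cv2.resize(im["top"][y-40:y+40,x-50:x+50],(400,320),interpolation=cv2.INTER_CUBIC) for x,y in((135,245),(345,230),(232,213))]
sc=cv2.resize(im["scene"][170:250,220:320],(400,320),interpolation=cv2.INTER_CUBIC)
cv2.imwrite("pics/c1.png",cv2.resize(np.vstack([np.hstack(big[:2]),np.hstack([big[2],sc])]),(750,600)))
E
```

```text
sun top [386. 246.] [387. 246.] 40 [387. 245.] [35. 39.]
sun scene [392. 252.] [395. 251.] 50 [395. 250.] [37. 49.]
copper top [468. 297.] [467. 298.] 42 [468. 298.] [36. 40.]
copper scene [473. 303.] [475. 302.] 49 [475. 302.] [37. 48.]
pA top [556. 249.] [558. 249.] 45 [558. 250.] [41. 42.]
pA scene [561. 253.] [565. 255.] 46 [563. 254.] [41. 45.]
pB top [ 546. -229.] [ 546. -228.] 47 [ 547. -226.] [40. 44.]
pB scene [ 550. -227.] [ 553. -222.] 49 [ 555. -220.] [43. 43.]
pC top [ 398. -236.] [ 400. -234.] 45 [ 401. -232.] [35. 45.]
pC scene [ 400. -234.] [ 408. -230.] 51 [ 409. -228.] [42. 45.]
bearing top [ 359. -120.] [ 363. -118.] 34 [ 361. -118.] [26. 33.]
bearing scene [ 365. -116.] [ 366. -114.] 41 [ 367. -114.] [29. 38.]
post [518.55981037  42.45806736  88.        ] [524.22472795  45.82070688  88.        ] plate [518.84671937  42.81956035  12.        ]
```

View pics/c1.png

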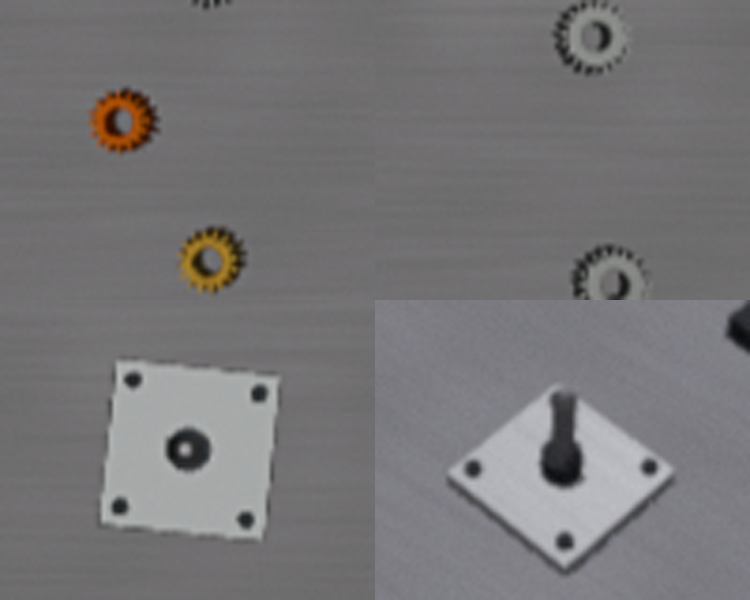

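The close-up confirms it: the brass gear is the yellow one, the post is on the pedestal, and the planets have teeth. I'll square up the tool and hover over the sun.

step_arm --steps '[{"linear": [0, 0, 0], "twist": -0.169}, {"linear": [0, 0, 0], "twist": -0.169}, {"linear": [-19, -40, 9], "twist": 0}, {"linear": [-19, -40, 9], "twist": 0}, {"linear": [-19, -40, 9], "twist": 0}, {"linear": [-19, -41, 9], "twist": 0}, {"linear": [-19, -41, 9], "twist": 0}, {"linear": [-19, -41, 9], "twist": 0}, {"linear": [-19, -41, 9], "twist": 0}, {"linear": [-19, -41, 9], "twist": 0}, {"linear": [-20, -41, 10], "twist": 0}, {"linear": [0, 0, 0], "twist": 0}]' --jaw 1 --newtons 30

```text
time_s: 1.6
tcp_pos: [388.3, 243.7, 139.7]
tool_rot: [[-1.0, 0.005, -0.001], [0.005, 1.0, -0.002], [0.001, -0.002, -1.0]]
ft_force: [0.6, 0.4, -0.1]
opening: 0.998
gripper_force: 0.0
```

```bash
python3 - <<'E'
from h import *
s=ctrl.state();im=ctrl.grab_frame("wrist")[:,:,::-1];cv2.imwrite("pics/w1.png",im)
C=cam("wrist",s);print(s["time_s"],s["tcp_pos"],s["tool_rot"].round(3).tolist(),s["qpos"].round(2))
print(proj((387,246,20),C),proj((519,43,88),C))
E
```

```text
1.6 [388.33089369 243.6974999  139.7379262 ] [[-1.0, 0.005, -0.001], [0.005, 1.0, -0.002], [0.001, -0.002, -1.0]] [-0.9   0.    0.24  2.03  0.    1.11  0.91]
[254.21720979 187.70874225] [ 45.2474551  337.55958677]
```

View pics/w1.png

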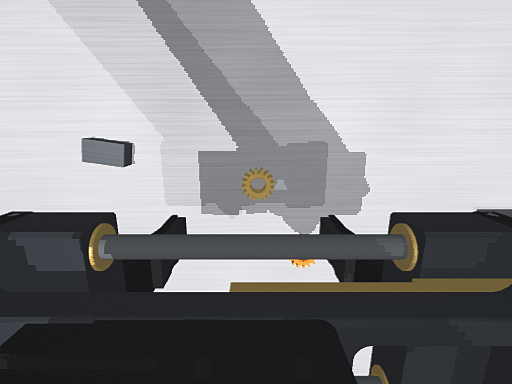

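The wrist view shows the brass sun at about (258,184), with the copper part at (303,262) behind the gripper parts. Now I'll fit it by colour.

```bash
cat >> h.py <<'E'
def yellow(im,px,r,z,C):
    h=cv2.cvtColor(im,cv2.COLOR_BGR2HSV);m=((h[...,1]>70)*255).astype(np.uint8)
    k=np.zeros_like(m);cv2.circle(k,(int(px[0]),int(px[1])),r,255,-1);m&=k
    c=cv2.convexHull(cv2.findNonZero(m))[:,0]
    W=np.array([ray(p,z,C)[:2] for p in c],np.float32)
    return np.round(cv2.minEnclosingCircle(W)[0],1),2*cv2.minEnclosingCircle(W)[1]
E
python3 - <<'E'
from h import *
s=ctrl.state();C=cam("wrist",s);im=cv2.imread("pics/w1.png")
print("wrist",yellow(im,(258,184),26,20,C),yellow(im,(258,184),26,10,C))
# bore centre: dark hole in top face
g=im[174:196,246:272];h=cv2.cvtColor(g,cv2.COLOR_BGR2HSV)[...,1];print((h//10))
t=cv2.imread("pics/top0.png");print("top",yellow(t,(141,274),14,20,cam("top")))
t=cv2.imread("pics/scene0.png");print("scene",yellow(t,(378,222),14,20,cam("scene")))
E
```

```text
wrist (array([382.7, 251.9]), 38.65448760986328) (array([384.9, 252. ]), 40.02446365356445)
[[14 14 12 13 13 13 13 13 13 13 13 13 13 13 13 13 13 13 12 13 13 14  1  3
   5  6]
 [13 13 13 13 13 13 13 13 13 13 13 13 13 13 13 13 13 13 13 13 13 13 13 13
  14 15]
 [14 13 13 13 13 13 13 13 13 13 13 13 13 13 13 13 13 13 13 13 13 13 12 13
  13 14]
 [13 13 12 13 13 13 13 13 14 14 14 14 14 14 14 13 13 13 13 13 13 13 13 13
  13 14]
 [13 13 13 13 13 13 13 14 15  7  6  6  6  6 10 14 14 13 13 13 13 13 12 13
  13 14]
 [13 13 13 13 13 13 15  7  7  1  2  2  2  2  2  1  9 14 14 13 13 13 13 13
  13 14]
 [13 13 13 13 13 14  7  1  1  1  1  1  1  1  1  2  2  4 13 13 13 13 13 13
  13 13]
 [13 13 13 13 14 12  1  2  1  0  0  0  0  0  0  1  1  2  8 14 13 13 13 13
  13 13]
 [12 13 13 13 14  3  1  1  0  1  0  0  1  1  1  0  1  2  1 12 13 13 13 13
  13 13]
 [13 13 13 13 11  1  2  1  0  0  0  0  0  0  0  0  0  1  3 10 14 13 13 13
  13 13]
 [13 13 13 13 14  1  1  1  0  0  0  0  0  0  1  0  1  1  0 11 13 13 13 13
  13 13]
 [13 13 13 13 14  6  1  1  1  0  1  0  0  0  0  0  1  2  6 13 13 13 13 13
  13 13]
 [13 13 13 1
[... 216 characters left out ...]
13 13 13 13
  13 13]
 [13 13 13 13 13 13 13 13 14 10 10  6  5  9 13 13 13 13 13 13 13 13 13 13
  14 14]
 [13 13 13 13 13 13 13 13 13 13 14 14 14 13 13 13 13 13 13 13 13 13 13 14
   2 10]
 [13 13 13 13 13 13 13 13 13 13 13 13 13 13 13 13 13 13 13 13 13 13 13 14
   5  2]
 [14 14 13 13 13 13 13 13 13 13 12 13 13 12 13 13 13 13 13 13 13 13 13 13
  14  1]
 [15  7 12 13 13 13 13 13 13 13 13 13 13 13 13 13 13 13 13 13 14 14 13 14
  15  2]
 [ 2  1 10 13 13 13 13 13 13 13 13 13 13 13 13 13 13 13 13 14 11  7 13 14
  15  8]
 [ 2  0 11 14 13 13 13 13 13 13 13 13 13 13 13 13 13 13 13 14  1  3  1 10
  16  5]]
top (array([386. , 246.9]), 38.496578216552734)
scene (array([392.6, 250.7]), 45.054378509521484)
```

```bash
cat >> h.py <<'E'
def bore(im,px,r,inv=False):
    """sub-pixel ellipse centre of the hole in the brass face around px"""
    S=cv2.cvtColor(im,cv2.COLOR_BGR2HSV)[...,1];x,y=map(int,px)
    m=(S[y-r:y+r+1,x-r:x+r+1]<70).astype(np.uint8)
    cs,_=cv2.findContours(m,cv2.RETR_EXTERNAL,cv2.CHAIN_APPROX_NONE)
    c=min(cs,key=lambda c:abs(cv2.pointPolygonTest(c,(r,r),True)-r/2) if cv2.pointPolygonTest(c,(float(r),float(r)),False)>0 else 99)
    e=cv2.fitEllipse(c);return np.add(e[0],[x-r,y-r]),e[1]
E
python3 - <<'E'
from h import *
s=ctrl.state();C=cam("wrist",s);im=cv2.imread("pics/w1.png")
b=bore(im,(258,184),11);print(b,ray(b[0],20,C),s["tcp_pos"])
E
```

```text
(array([257.51225662, 183.42964554]), (10.447453498840332, 13.143253326416016)) [381.72565328 251.93553288  20.        ] [387.6910499  245.90535279 140.19565652]
```

```bash
python3 - <<'E'
from h import *
ctrl.grab_frame("wrist");s=ctrl.state();im=ctrl.grab_frame("wrist")[:,:,::-1];cv2.imwrite("pics/w2.png",im)
C=cam("wrist",s)
b=bore(im,(257,184),11);print(b,ray(b[0],20,C),s["tcp_pos"],ctrl.state()["tcp_pos"],s["ft_force"])
E
```

```text
(array([254.21871662, 184.1125927 ]), (10.152674674987793, 13.336170196533203)) [382.19808462 249.74055463  20.        ] [387.31681467 247.2463576  140.47085407] [387.11765364 247.98181652 140.62759219] [-0.02351886 -0.25821816  0.61107025]
```

step_arm --steps '[{"linear": [3, 1, 0], "twist": 0}, {"linear": [0, 0, 30], "twist": 0}, {"linear": [0, 0, 30], "twist": 0}, {"linear": [0, 0, 30], "twist": 0}, {"linear": [0, 0, 25], "twist": 0}, {"linear": [0, 0, 15], "twist": 0}, {"linear": [0, 0, 6], "twist": 0}, {"linear": [0, 0, 0], "twist": 0}, {"linear": [0, 0, 0], "twist": 0}]'

```text
time_s: 2.88
tcp_pos: [385.0, 248.7, 5.3]
tool_rot: [[-1.0, -0.0, 0.001], [-0.0, 1.0, 0.001], [-0.001, 0.001, -1.0]]
ft_force: [-0.1, 0.1, 0.1]
opening: 1.001
gripper_force: 0.0
```

step_arm --steps '[{"linear": [0, 0, 2], "twist": 0}, {"linear": [0, 0, 0], "twist": 0}, {"linear": [0, 0, 0], "twist": 0}, {"linear": [0, 0, 0], "twist": 0}, {"linear": [0, 0, 0], "twist": 0}, {"linear": [0, 0, 0], "twist": 0}, {"linear": [0, 0, 0], "twist": 0}, {"linear": [0, 0, 0], "twist": 0}]' --jaw -1 --newtons 25

```text
time_s: 3.88
tcp_pos: [384.5, 248.3, 2.6]
tool_rot: [[-1.0, -0.0, 0.0], [-0.0, 1.0, 0.0], [-0.0, 0.0, -1.0]]
ft_force: [0.4, 1.1, 0.0]
opening: 0.406
gripper_force: 25.0
```

step_arm --steps '[{"linear": [0, 0, 0], "twist": 0}, {"linear": [0, 0, 0], "twist": 0}, {"linear": [0, 0, 0], "twist": 0}, {"linear": [0, 0, 0], "twist": 0}, {"linear": [0, 0, -20], "twist": 0}, {"linear": [0, 0, -35], "twist": 0}, {"linear": [0, 0, -40], "twist": 0}, {"linear": [0, 0, -35], "twist": 0}, {"linear": [0, 0, -5], "twist": 0}, {"linear": [0, 0, 0], "twist": 0}, {"linear": [0, 0, 0], "twist": 0}, {"linear": [0, 0, 0], "twist": 0}]' --jaw 1

```text
time_s: 5.38
tcp_pos: [384.0, 247.9, 136.6]
tool_rot: [[-1.0, -0.0, -0.001], [-0.0, 1.0, -0.001], [0.001, -0.001, -1.0]]
ft_force: [-0.3, 0.5, -0.6]
opening: 1.003
gripper_force: 0.0
```

```bash
python3 - <<'E'
from h import *
for i in range(2):
    s=ctrl.state();im=ctrl.grab_frame("wrist")[:,:,::-1];cv2.imwrite("pics/w3.png",im)
    C=cam("wrist",s);p=proj((382,249.5,20),C)
    b=bore(im,p,11);print(b,ray(b[0],20,C),s["tcp_pos"],s["time_s"])
E
```

```text
(array([253.0991478 , 187.97294521]), (10.184440612792969, 13.362643241882324)) [382.24469074 249.00675596  20.        ] [384.04255823 247.89277393 136.60761107] 5.375
(array([253.06667233, 187.85745335]), (10.026566505432129, 13.291790962219238)) [382.23147228 249.03630555  20.        ] [384.10432778 247.94016946 136.75513157] 5.425
```

step_arm --steps '[{"linear": [0, 0, 30], "twist": 0}, {"linear": [0, 0, 35], "twist": 0}, {"linear": [0, 0, 35], "twist": 0}, {"linear": [0, 0, 25], "twist": 0}, {"linear": [0, 0, 9], "twist": 0}, {"linear": [0, 0, 0], "twist": 0}, {"linear": [0, 0, 0], "twist": 0}, {"linear": [0, 0, 0], "twist": 0}]' --jaw 1

```text
time_s: 6.48
tcp_pos: [385.0, 248.7, 4.4]
tool_rot: [[-1.0, -0.0, 0.001], [-0.0, 1.0, 0.001], [-0.001, 0.001, -1.0]]
ft_force: [-0.6, 1.1, -0.1]
opening: 0.995
gripper_force: 0.0
```

step_arm --steps '[{"linear": [0, 0, 0], "twist": 0}, {"linear": [0, 0, 0], "twist": 0}, {"linear": [0, 0, 0], "twist": 0}, {"linear": [0, 0, 0], "twist": 0}, {"linear": [0, 0, 0], "twist": 0}, {"linear": [0, 0, 0], "twist": 0}, {"linear": [0, 0, 0], "twist": 0}]' --jaw -1 --newtons 30

```text
time_s: 7.35
tcp_pos: [384.5, 248.3, 3.5]
tool_rot: [[-1.0, -0.0, -0.0], [-0.0, 1.0, -0.0], [0.0, -0.0, -1.0]]
ft_force: [0.1, -0.4, -0.1]
opening: 0.405
gripper_force: 30.0
```

step_arm --steps '[{"linear": [0, 0, -15], "twist": 0}, {"linear": [0, 0, -35], "twist": 0}, {"linear": [0, 0, -45], "twist": 0}, {"linear": [-12, -20, -40], "twist": 0}, {"linear": [-22, -34, -35], "twist": 0}, {"linear": [-25, -38, -31], "twist": 0}, {"linear": [-25, -38, 0], "twist": 0}, {"linear": [-25, -38, 0], "twist": 0}, {"linear": [-18, -28, 0], "twist": 0}, {"linear": [-8, -10, 0], "twist": 0}, {"linear": [0, 0, 0], "twist": 0}, {"linear": [0, 0, 0], "twist": 0}]'

```text
time_s: 8.85
tcp_pos: [518.9, 43.7, 204.6]
tool_rot: [[-1.0, -0.002, -0.001], [-0.002, 1.0, 0.0], [0.001, 0.0, -1.0]]
ft_force: [0.1, 0.1, -1.4]
opening: 0.406
gripper_force: 30.0
```

step_arm --steps '[{"linear": [0, 0, 0], "twist": 0}, {"linear": [0, 0, 0], "twist": 0}, {"linear": [0, 0, 0], "twist": 0}]'

```text
time_s: 9.22
tcp_pos: [519.4, 42.6, 204.6]
tool_rot: [[-1.0, -0.001, -0.0], [-0.001, 1.0, 0.0], [0.0, 0.0, -1.0]]
ft_force: [0.0, 0.2, -1.4]
opening: 0.408
gripper_force: 30.0
```

```bash
python3 - <<'E'
from h import *
s=ctrl.state();im=ctrl.grab_frame("wrist")[:,:,::-1];cv2.imwrite("pics/w4.png",im)
C=cam("wrist",s);print(s["tcp_pos"],s["opening"],proj((516,43,88),C))
cv2.imwrite("pics/s4.png",ctrl.grab_frame("scene")[:,:,::-1])
p=proj((516,43,60),C).astype(int);print(p)
cv2.imwrite("pics/w4c.png",cv2.resize(im[120:270,150:350],(800,600),interpolation=cv2.INTER_CUBIC))
E
```

```text
[519.39876139  42.56639532 204.59868647] 0.4077471566039915 [252.33133672 186.40408601]
[252 181]
```

View pics/w4c.png

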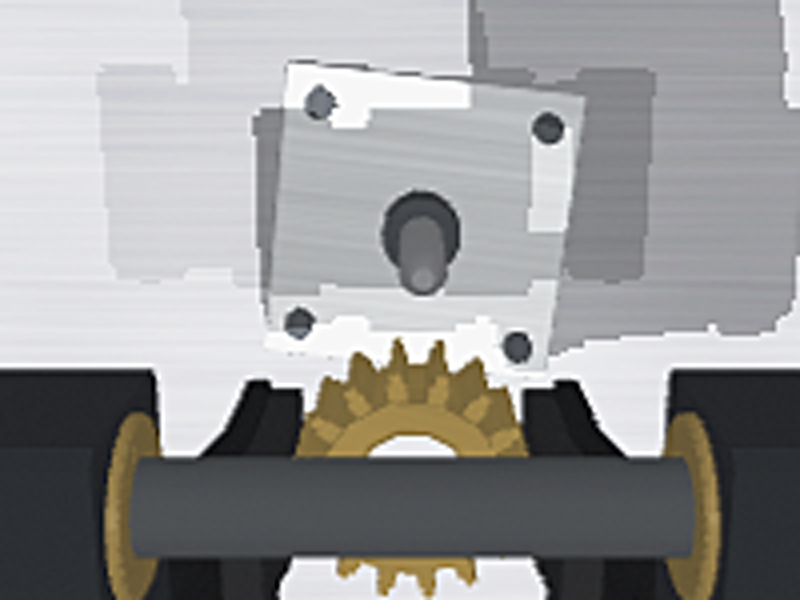

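The wrist view shows the post tip disc near (255.4,189.8), the pedestal top around (255,178), and the sun held level in the jaws. I'll compute the tip position from these.

```bash
python3 - <<'E'
from h import *
s=ctrl.state();C=cam("wrist",s);im=cv2.imread("pics/w4.png");g=im[...,1]
print(s["tcp_pos"]);print(g[184:197,248:264])
print(ray((255.4,189.6),88,C),ray((255.0,177.6),30,C))
a=g[165:186,240:271];c=[]
m=(g[160:200,235:275]<95).astype(np.uint8);cs,_=cv2.findContours(m,0,1);h=max(cs,key=cv2.contourArea)[:,0]+[235,160]
# pedestal rim: contour points not below the post
r=h[h[:,1]<183];e=cv2.fitEllipse(r.astype(np.float32));print("rim",e,ray(e[0],30,C))
W=np.array([ray(p,30,C)[:2] for p in r],np.float32);print(cv2.minEnclosingCircle(W))
E
```

```text
[519.46195098  42.42529958 204.57012696]
[[ 53  77 106 110 109 112 113 115 115 115 113 110 108  77  54 107]
 [ 69  72 102 109 111 114 115 117 118 116 112 110 107  80  78 180]
 [157  87  97 107 110 115 117 120 120 117 113 111 104 104 185 187]
 [192 154 107 105 112 116 129 132 135 124 115 112 102 112 184 185]
 [189 149 103 104 111 127 142 138 138 140 117 107 101  85 180 184]
 [182 165 104 100 110 142 139 136 137 139 130 108  95 105 182 185]
 [180 187 106  97 104 137 139 136 137 143 120 101  88 153 183 185]
 [169 174 134  90  91 120 139 139 143 143 103  86 112 176 181 178]
 [223 225 232 169  95  89 102 117 119  94  80 146 231 187 175 177]
 [222 220 224 230 201 129  78  75  73 107 145 222 228 174 164 166]
 [217 217 218 221 225 232 235 235 235 232 227 224 222 223 224 225]
 [217 216 216 217 217 219 220 220 222 221 220 219 218 219 219 219]
 [222 222 223 222 222 222 221 220 220 219 217 216 216 216 216 217]]
[519.60172034  46.17511036  88.        ] [517.67137228  46.20468185  30.        ]
rim ((254.88502502441406, 176.50448608398438), (16.889225006103516, 17.494192123413086), 99.08726501464844) [516.23307671  46.05290125  30.        ]
((517.3856811523438, 45.901451110839844), 12.893776893615723)
```

step_arm --steps '[{"linear": [-2, 2.9, 20], "twist": 0}, {"linear": [0, 0, 30], "twist": 0}, {"linear": [0, 0, 30], "twist": 0}, {"linear": [0, 0, 15], "twist": 0}, {"linear": [0, 0, 10], "twist": 0}, {"linear": [0, 0, 5], "twist": 0}, {"linear": [0, 0, 4], "twist": 0}, {"linear": [0, 0, 0], "twist": 0}, {"linear": [0, 0, 0], "twist": 0}, {"linear": [0, 0, 0], "twist": 0}]'

```text
time_s: 10.58
tcp_pos: [521.7, 45.3, 90.9]
tool_rot: [[-1.0, -0.0, 0.0], [-0.0, 1.0, 0.0], [-0.0, 0.0, -1.0]]
ft_force: [-0.4, -0.8, -1.6]
opening: 0.406
gripper_force: 30.0
```

```bash
python3 - <<'E'
from h import *
s=ctrl.state();print(s["tcp_pos"],s["ft_force"])
a=ctrl.grab_frame("scene")[:,:,::-1];C=cam("scene");p=proj((519,44,90),C).astype(int);print(p)
w=ctrl.grab_frame("wrist")[:,:,::-1]
A=cv2.resize(a[p[1]-40:p[1]+40,p[0]-30:p[0]+30],(450,600),interpolation=cv2.INTER_CUBIC)
B=cv2.resize(w[150:290,212:292],(343,600),interpolation=cv2.INTER_CUBIC)
cv2.imwrite("pics/c5.png",np.hstack([A,B]))
E
```

```text
[521.69178708  45.25420386  90.87269694] [-0.4457248  -0.79652123 -1.63706734]
[270 192]
```

View pics/c5.png

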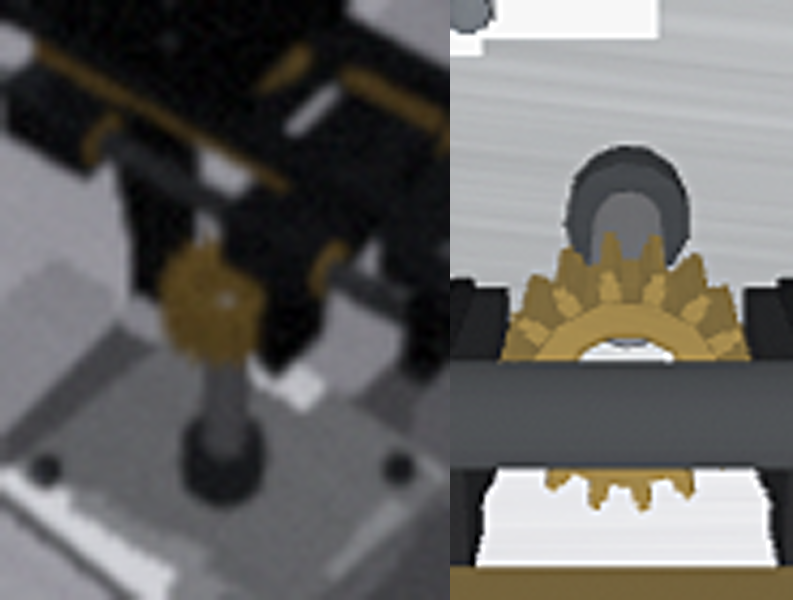

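Both views show the post going straight under the gear's bore, with the scene shaft at about (222,400) of the crop under a gear at (213,305). I'll descend gently.

step_arm --steps '[{"linear": [0, 0, 4], "twist": 0}, {"linear": [0, 0, 4], "twist": 0}, {"linear": [0, 0, 4], "twist": 0}, {"linear": [0, 0, 4], "twist": 0}, {"linear": [0, 0, 0], "twist": 0}, {"linear": [0, 0, 0], "twist": 0}]'

```text
time_s: 11.42
tcp_pos: [520.9, 45.2, 74.1]
tool_rot: [[-1.0, -0.0, -0.001], [-0.0, 1.0, -0.0], [0.001, -0.0, -1.0]]
ft_force: [-4.1, 0.1, -4.5]
opening: 0.409
gripper_force: 30.0
```

step_arm --steps '[{"linear": [1, 0, 0], "twist": 0}, {"linear": [0.5, 0, 4], "twist": 0}, {"linear": [0, 0, 4], "twist": 0}, {"linear": [0, 0, 4], "twist": 0}, {"linear": [0, 0, 4], "twist": 0}, {"linear": [0, 0, 0], "twist": 0}, {"linear": [0, 0, 0], "twist": 0}]'

```text
time_s: 12.3
tcp_pos: [520.1, 45.2, 58.6]
tool_rot: [[-1.0, -0.0, 0.0], [-0.0, 1.0, -0.0], [-0.0, -0.0, -1.0]]
ft_force: [0.1, 0.0, -1.7]
opening: 0.411
gripper_force: 30.0
```

step_arm --steps '[{"linear": [0.3, 0, 5], "twist": 0}, {"linear": [0, 0, 5], "twist": 0}, {"linear": [0, 0, 5], "twist": 0}, {"linear": [0, 0, 4], "twist": 0}, {"linear": [0, 0, 3], "twist": 0}, {"linear": [0, 0, 2], "twist": 0}, {"linear": [0, 0, 1], "twist": 0}, {"linear": [0, 0, 0], "twist": 0}, {"linear": [0, 0, 0], "twist": 0}, {"linear": [0, 0, 0], "twist": 0}]'

```text
time_s: 13.55
tcp_pos: [519.7, 45.2, 33.6]
tool_rot: [[-1.0, -0.0, 0.0], [-0.0, 1.0, -0.0], [-0.0, -0.0, -1.0]]
ft_force: [0.5, 0.2, -1.6]
opening: 0.406
gripper_force: 30.0
```

step_arm --steps '[{"linear": [0, 0, 0.7], "twist": 0}, {"linear": [0, 0, 0.7], "twist": 0}, {"linear": [0, 0, 0], "twist": 0}, {"linear": [0, 0, 0], "twist": 0}]'

```text
time_s: 14.05
tcp_pos: [519.9, 45.2, 33.4]
tool_rot: [[-1.0, -0.0, 0.0], [-0.0, 1.0, 0.001], [-0.0, 0.001, -1.0]]
ft_force: [-7.2, -1.5, 15.7]
opening: 0.41
gripper_force: 30.0
```

The sun is seated: contact came at TCP z 33.4 against an expected 33.5. I'll release it and go up.

step_arm --steps '[{"linear": [0, 0, -1], "twist": 0}, {"linear": [0, 0, 0], "twist": 0}, {"linear": [0, 0, 0], "twist": 0}, {"linear": [0, 0, 0], "twist": 0}, {"linear": [0, 0, 0], "twist": 0}, {"linear": [0, 0, -15], "twist": 0}, {"linear": [0, 0, -30], "twist": 0}, {"linear": [0, 0, -35], "twist": 0}, {"linear": [0, 0, -35], "twist": 0}]' --jaw 1

```text
time_s: 15.18
tcp_pos: [519.8, 45.0, 150.3]
tool_rot: [[-1.0, 0.0, 0.001], [0.0, 1.0, 0.0], [-0.001, 0.0, -1.0]]
ft_force: [-0.1, 0.5, -1.0]
opening: 0.993
gripper_force: 0.0
```

step_arm --steps '[{"linear": [-4, 20, 0], "twist": 0}, {"linear": [-8, 40, 0], "twist": 0}, {"linear": [-8, 45, 0], "twist": 0}, {"linear": [-8, 45, 6], "twist": 0}, {"linear": [-8, 40, 6], "twist": 0}, {"linear": [-2, 15, 6], "twist": 0}, {"linear": [0, 0, 0], "twist": 0}, {"linear": [0, 0, 0], "twist": 0}, {"linear": [0, 0, 0], "twist": 0}, {"linear": [0, 0, 0], "twist": 0}]'

```text
time_s: 16.42
tcp_pos: [557.9, 249.4, 130.6]
tool_rot: [[-1.0, 0.001, 0.0], [0.001, 1.0, 0.0], [-0.0, 0.0, -1.0]]
ft_force: [-0.1, 0.3, 0.8]
opening: 0.996
gripper_force: 0.0
```

```bash
python3 - <<'E'
from h import *
s=ctrl.state();im=ctrl.grab_frame("wrist")[:,:,::-1];cv2.imwrite("pics/w6.png",im)
t=ctrl.grab_frame("top")[:,:,::-1];cv2.imwrite("pics/t6.png",t)
C=cam("wrist",s);print(s["time_s"],s["tcp_pos"],proj((556,250,14),C))
B=cv2.resize(im[110:260,150:350],(800,600),interpolation=cv2.INTER_CUBIC);cv2.imwrite("pics/w6c.png",B)
E
```

```text
16.425 [557.90526399 249.35570678 130.57656793] [252.49730086 187.71122154]
```

View pics/w6c.png

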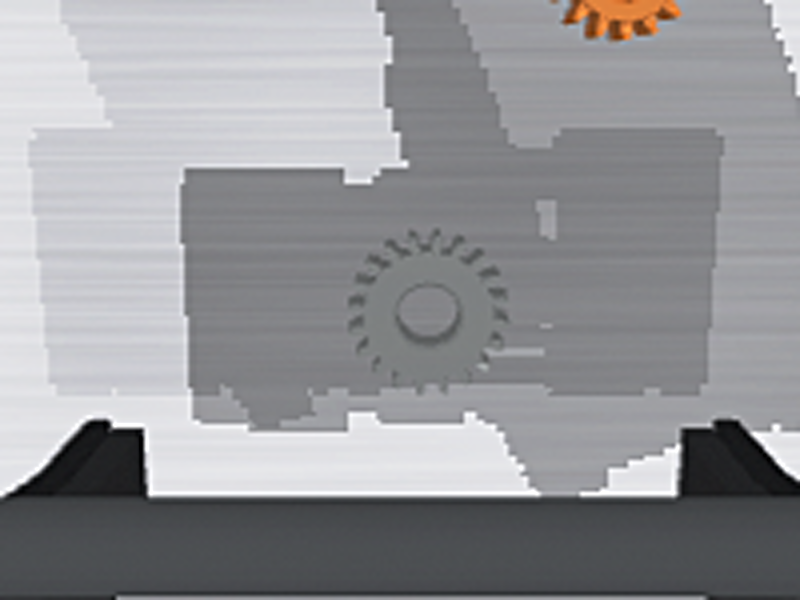

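The planet sits at about (429,313) in the crop, (256.9,188) in the image, which gives roughly (556.2, 254) on the counter.

step_arm --steps '[{"linear": [-0.6, 4.5, 20], "twist": 0}, {"linear": [0, 0, 35], "twist": 0}, {"linear": [0, 0, 35], "twist": 0}, {"linear": [0, 0, 25], "twist": 0}, {"linear": [0, 0, 11], "twist": 0}, {"linear": [0, 0, 1], "twist": 0}, {"linear": [0, 0, 0], "twist": 0}, {"linear": [0, 0, 0], "twist": 0}, {"linear": [0, 0, 0], "twist": 0}]'

```text
time_s: 17.65
tcp_pos: [558.7, 254.9, 3.8]
tool_rot: [[-1.0, -0.0, 0.001], [-0.0, 1.0, 0.001], [-0.001, 0.001, -1.0]]
ft_force: [0.6, -0.5, 1.2]
opening: 1.002
gripper_force: 0.0
```

step_arm --steps '[{"linear": [0, 0, 0], "twist": 0}, {"linear": [0, 0, 0], "twist": 0}, {"linear": [0, 0, 0], "twist": 0}, {"linear": [0, 0, 0], "twist": 0}, {"linear": [0, 0, 0], "twist": 0}, {"linear": [0, 0, 0], "twist": 0}]' --jaw -1 --newtons 25

```text
time_s: 18.4
tcp_pos: [558.3, 254.6, 3.1]
tool_rot: [[-1.0, -0.0, -0.0], [-0.0, 1.0, -0.0], [0.0, -0.0, -1.0]]
ft_force: [0.5, 0.2, -0.5]
opening: 0.49
gripper_force: 25.0
```

step_arm --steps '[{"linear": [0, 0, -15], "twist": 0}, {"linear": [0, 0, -35], "twist": 0}, {"linear": [0, 0, -40], "twist": 0}, {"linear": [0, 0, -30], "twist": 0}, {"linear": [4, -25, 0], "twist": 0}, {"linear": [8, -40, 0], "twist": 0}, {"linear": [8, -45, 0], "twist": 0}, {"linear": [8, -45, 0], "twist": 0}, {"linear": [8, -35, 0], "twist": 0}, {"linear": [2.8, -19.4, 0], "twist": 0}, {"linear": [0, 0, 0], "twist": 0}, {"linear": [0, 0, 0], "twist": 0}]'

```text
time_s: 19.9
tcp_pos: [519.7, 46.6, 123.1]
tool_rot: [[-1.0, -0.002, -0.0], [-0.002, 1.0, 0.0], [0.0, 0.0, -1.0]]
ft_force: [-0.6, 0.3, 0.1]
opening: 0.491
gripper_force: 25.0
```

step_arm --steps '[{"linear": [0, 0, 8], "twist": 0}, {"linear": [0, 0, 8], "twist": 0}, {"linear": [0, 0, 8], "twist": 0}, {"linear": [0, 0, 0], "twist": 0}, {"linear": [0, 0, 0], "twist": 0}]'

```text
time_s: 20.52
tcp_pos: [519.6, 45.3, 99.2]
tool_rot: [[-1.0, -0.0, -0.0], [-0.0, 1.0, -0.0], [0.0, -0.0, -1.0]]
ft_force: [-0.3, 0.7, -0.4]
opening: 0.494
gripper_force: 25.0
```

step_arm --steps '[{"linear": [0, 0, 5], "twist": 0}, {"linear": [0, 0, 5], "twist": 0}, {"linear": [0, 0, 4], "twist": 0}, {"linear": [0, 0, 4], "twist": 0}, {"linear": [0, 0, 4], "twist": 0}, {"linear": [0, 0, 0], "twist": 0}, {"linear": [0, 0, 0], "twist": 0}]'

```text
time_s: 21.4
tcp_pos: [519.6, 45.3, 77.3]
tool_rot: [[-1.0, -0.0, 0.0], [-0.0, 1.0, -0.0], [-0.0, -0.0, -1.0]]
ft_force: [-0.5, 0.0, -0.4]
opening: 0.493
gripper_force: 25.0
```

step_arm --steps '[{"linear": [0, 0, 5], "twist": 0}, {"linear": [0, 0, 5], "twist": 0}, {"linear": [0, 0, 5], "twist": 0}, {"linear": [0, 0, 4], "twist": 0}, {"linear": [0, 0, 2.5], "twist": 0}, {"linear": [0, 0, 1.5], "twist": 0}, {"linear": [0, 0, 0.8], "twist": 0}, {"linear": [0, 0, 0.6], "twist": 0}, {"linear": [0, 0, 0], "twist": 0}, {"linear": [0, 0, 0], "twist": 0}, {"linear": [0, 0, 0], "twist": 0}]'

```text
time_s: 22.78
tcp_pos: [519.6, 45.3, 53.0]
tool_rot: [[-1.0, -0.0, 0.0], [-0.0, 1.0, 0.0], [-0.0, 0.0, -1.0]]
ft_force: [-2.2, -0.5, 4.9]
opening: 0.494
gripper_force: 25.0
```

step_arm --steps '[{"linear": [0, 0, 0], "twist": 0}, {"linear": [0, 0, 0], "twist": 0}, {"linear": [0, 0, 0], "twist": 0}, {"linear": [0, 0, 0], "twist": 0}, {"linear": [0, 0, 0], "twist": 0}, {"linear": [0, 0, -12], "twist": 0}, {"linear": [0, 0, -28], "twist": 0}, {"linear": [0, 0, -35], "twist": 0}, {"linear": [0, 0, -25], "twist": 0}]' --jaw 1

```text
time_s: 23.9
tcp_pos: [520.1, 45.2, 155.2]
tool_rot: [[-1.0, 0.0, 0.002], [0.0, 1.0, 0.001], [-0.002, 0.001, -1.0]]
ft_force: [-0.1, -0.3, -1.1]
opening: 1.002
gripper_force: 0.0
```

step_arm --steps '[{"linear": [-2, -20, 0], "twist": 0}, {"linear": [-4, -40, 0], "twist": 0}, {"linear": [-5, -50, 0], "twist": 0}, {"linear": [-5, -50, 5], "twist": 0}, {"linear": [-5, -50, 10], "twist": 0}, {"linear": [-5, -43, 7], "twist": 0}, {"linear": [-2, -20, 0], "twist": 0}, {"linear": [0, 0, 0], "twist": 0}, {"linear": [0, 0, 0], "twist": 0}, {"linear": [0, 0, 0], "twist": 0}, {"linear": [0, 0, 0], "twist": 0}]'

```text
time_s: 25.28
tcp_pos: [547.8, -226.7, 130.9]
tool_rot: [[-1.0, -0.002, 0.0], [-0.002, 1.0, 0.0], [-0.0, 0.0, -1.0]]
ft_force: [0.1, 0.2, -0.0]
opening: 1.002
gripper_force: 0.0
```

```bash
python3 - <<'E'
from h import *
s=ctrl.state();im=ctrl.grab_frame("wrist")[:,:,::-1];cv2.imwrite("pics/w7.png",im)
t=ctrl.grab_frame("scene")[:,:,::-1];cv2.imwrite("pics/s7.png",t)
C=cam("wrist",s);print(s["time_s"],s["tcp_pos"],proj((546,-228,14),C))
B=cv2.resize(im[110:260,150:350],(533,400),interpolation=cv2.INTER_CUBIC)
D=cv2.resize(t[155:255,237:303],(264,400),interpolation=cv2.INTER_CUBIC);cv2.imwrite("pics/w7c.png",np.hstack([B,D]))
E
```

```text
25.275 [ 547.80719105 -226.70479239  130.93751663] [250.70241856 187.73924731]
```

View pics/w7c.png

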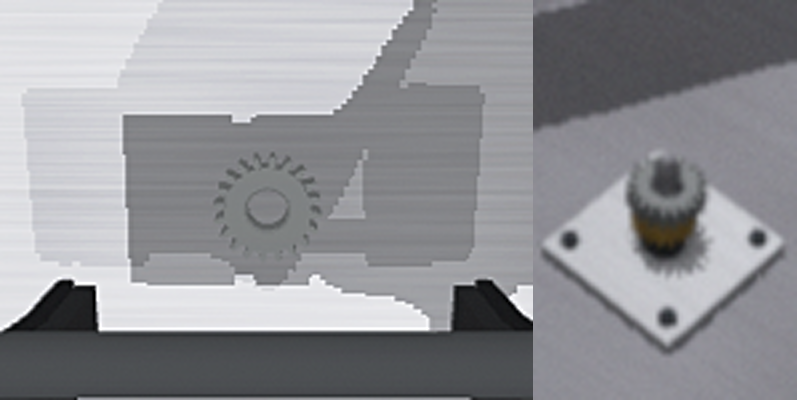

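The scene view shows sun and planet stacked flat on the post, and the next planet's bore is at about (250.3,188) in the wrist image, roughly (546.4,-228.5).

step_arm --steps '[{"linear": [-0.7, -1, 20], "twist": 0}, {"linear": [0, 0, 35], "twist": 0}, {"linear": [0, 0, 35], "twist": 0}, {"linear": [0, 0, 25], "twist": 0}, {"linear": [0, 0, 11], "twist": 0}, {"linear": [0, 0, 1], "twist": 0}, {"linear": [0, 0, 0], "twist": 0}, {"linear": [0, 0, 0], "twist": 0}, {"linear": [0, 0, 0], "twist": 0}]'

```text
time_s: 26.5
tcp_pos: [548.7, -228.8, 4.4]
tool_rot: [[-1.0, -0.0, 0.001], [-0.0, 1.0, -0.0], [-0.001, -0.0, -1.0]]
ft_force: [-0.2, 0.7, -0.7]
opening: 1.005
gripper_force: 0.0
```

step_arm --steps '[{"linear": [0, 0, 0], "twist": 0}, {"linear": [0, 0, 0], "twist": 0}, {"linear": [0, 0, 0], "twist": 0}, {"linear": [0, 0, 0], "twist": 0}, {"linear": [0, 0, 0], "twist": 0}, {"linear": [0, 0, 0], "twist": 0}]' --jaw -1 --newtons 25

```text
time_s: 27.25
tcp_pos: [548.3, -228.7, 3.8]
tool_rot: [[-1.0, -0.0, -0.0], [-0.0, 1.0, -0.0], [0.0, -0.0, -1.0]]
ft_force: [0.5, 0.0, 0.5]
opening: 0.491
gripper_force: 25.0
```

step_arm --steps '[{"linear": [0, 0, -15], "twist": 0}, {"linear": [0, 0, -35], "twist": 0}, {"linear": [0, 0, -40], "twist": 0}, {"linear": [0, 0, -30], "twist": 0}, {"linear": [2, 20, 0], "twist": 0}, {"linear": [4, 40, 0], "twist": 0}, {"linear": [5, 50, 0], "twist": 0}, {"linear": [5, 50, 0], "twist": 0}, {"linear": [5, 50, 0], "twist": 0}, {"linear": [5, 44, 0], "twist": 0}, {"linear": [2.9, 20, 0], "twist": 0}, {"linear": [0, 0, 0], "twist": 0}]'

```text
time_s: 28.75
tcp_pos: [519.3, 46.8, 124.6]
tool_rot: [[-1.0, -0.003, 0.001], [-0.003, 1.0, 0.001], [-0.001, 0.001, -1.0]]
ft_force: [0.1, -0.8, -0.2]
opening: 0.491
gripper_force: 25.0
```

step_arm --steps '[{"linear": [0, 0, 0], "twist": 0}, {"linear": [0, 0, 8], "twist": 0}, {"linear": [0, 0, 8], "twist": 0}, {"linear": [0, 0, 8], "twist": 0}, {"linear": [0, 0, 0], "twist": 0}, {"linear": [0, 0, 0], "twist": 0}]'

```text
time_s: 29.5
tcp_pos: [519.4, 45.2, 99.8]
tool_rot: [[-1.0, -0.0, -0.0], [-0.0, 1.0, -0.0], [0.0, -0.0, -1.0]]
ft_force: [0.4, -0.9, -0.8]
opening: 0.494
gripper_force: 25.0
```

step_arm --steps '[{"linear": [0, 0, 5], "twist": 0}, {"linear": [0, 0, 5], "twist": 0}, {"linear": [0, 0, 4], "twist": 0}, {"linear": [0, 0, 4], "twist": 0}, {"linear": [0, 0, 4], "twist": 0}, {"linear": [0, 0, 0], "twist": 0}, {"linear": [0, 0, 0], "twist": 0}]'

```text
time_s: 30.38
tcp_pos: [519.4, 45.3, 77.9]
tool_rot: [[-1.0, -0.0, 0.0], [-0.0, 1.0, -0.0], [-0.0, -0.0, -1.0]]
ft_force: [0.6, -0.6, 0.4]
opening: 0.49
gripper_force: 25.0
```

step_arm --steps '[{"linear": [0, 0, 4], "twist": 0}, {"linear": [0, 0, 3], "twist": 0}, {"linear": [0, 0, 1.5], "twist": 0}, {"linear": [0, 0, 1], "twist": 0}, {"linear": [0, 0, 0.7], "twist": 0}, {"linear": [0, 0, 0.3], "twist": 0}, {"linear": [0, 0, 0], "twist": 0}, {"linear": [0, 0, 0], "twist": 0}]'

```text
time_s: 31.38
tcp_pos: [519.5, 45.3, 67.7]
tool_rot: [[-1.0, -0.0, 0.0], [-0.0, 1.0, 0.0], [-0.0, 0.0, -1.0]]
ft_force: [-2.3, -0.3, 4.6]
opening: 0.488
gripper_force: 25.0
```

Contact came at the expected height. I'll release, retract and check.

step_arm --steps '[{"linear": [0, 0, 0], "twist": 0}, {"linear": [0, 0, 0], "twist": 0}, {"linear": [0, 0, 0], "twist": 0}, {"linear": [0, 0, 0], "twist": 0}, {"linear": [0, 0, 0], "twist": 0}, {"linear": [0, 0, -12], "twist": 0}, {"linear": [0, 0, -28], "twist": 0}, {"linear": [0, 0, -35], "twist": 0}, {"linear": [0, 0, -45], "twist": 0}, {"linear": [0, -50, -10], "twist": 0}, {"linear": [0, -50, 0], "twist": 0}, {"linear": [0, -50, 0], "twist": 0}]' --jaw 1

```text
time_s: 32.88
tcp_pos: [519.4, -106.2, 198.5]
tool_rot: [[-1.0, -0.001, 0.002], [-0.001, 1.0, 0.0], [-0.002, 0.0, -1.0]]
ft_force: [-0.2, 0.7, 0.4]
opening: 1.0
gripper_force: 0.0
```

step_arm --steps '[{"linear": [30, -30, 0], "twist": 0}, {"linear": [20, -20, 0], "twist": 0}, {"linear": [0, 0, 0], "twist": 0}, {"linear": [0, 0, 0], "twist": 0}, {"linear": [0, 0, 0], "twist": 0}]'

```text
time_s: 33.5
tcp_pos: [470.0, -153.8, 197.4]
tool_rot: [[-1.0, -0.002, 0.0], [-0.002, 1.0, -0.0], [-0.0, -0.0, -1.0]]
ft_force: [0.3, 0.1, -0.6]
opening: 1.001
gripper_force: 0.0
```

```bash
python3 - <<'E'
from h import *
t=ctrl.grab_frame("scene")[:,:,::-1];u=ctrl.grab_frame("top")[:,:,::-1]
D=cv2.resize(t[145:245,220:320],(380,380),interpolation=cv2.INTER_CUBIC);
cv2.imwrite("pics/f.png",np.hstack([D,cv2.resize(u[80:330,90:366],(420,380))]))
E
```

```text
(no output)
```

View pics/f.png

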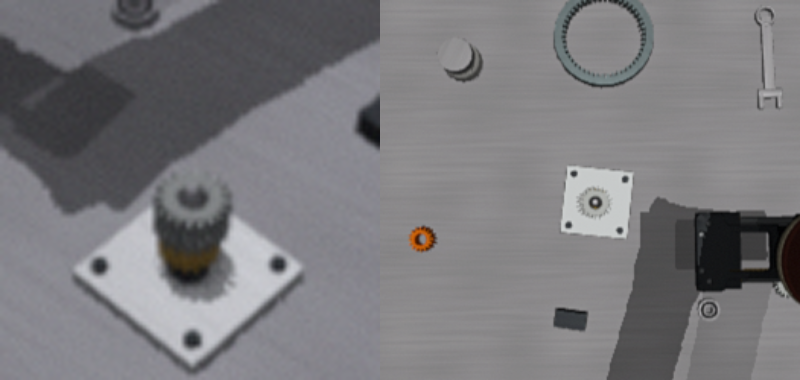

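The stack of brass sun and two planets stands flat on the post at about (190,215) in the left crop, and the copper part, jar, ring, wrench and block look undisturbed.

```bash
python3 -c "
from cell import ctrl
print(ctrl.sign_off())"
```

```text
the job is handed in; nothing more can be done
None
```

The job is handed in at about 34 s: the brass sun gear is home on the shoulder with two planet gears lowered flat on top of it, and the spare planet gear and the other items were left alone.

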